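# Find and mark the high spot of a conveyor pulley

## Robot

A 6-joint arm with a two-finger parallel gripper is mounted at the origin on the work surface. World frame = base frame: x ahead of the robot, y to its left, z up, the work surface at z = 0. Lengths are in mm, angles in rad, forces in N, time in s.
With the tool pointing down it reaches from about 275 to 750 mm from the base axis. Payload 10.2 kg.
Tool frame: the origin (TCP) lies between the finger pads; the fingertips stand 22 mm ahead of it and the grasp point (between the pads) lies 3 mm ahead of it; z points along the fingers, y is the direction in which the jaws open and shut (so a half turn about z gives the same grasp; the last joint's range is limited). The gripper opens to 85 mm and grips with 20 to 120 N. Pads are 22 mm wide; open, the fingers measure 114 mm over their backs; the gripper's body (76 mm by 85 mm) begins 54 mm behind the grasp point. The pads swing forward as they close: fully open they stand 13 mm farther back than shut.
Start: joints at [1.058, 0.313, 1.498, -0, 1.331, -0.223], TCP at [150.037, 503.11, 253.294] pointing down, gripper open.
Joint ranges: [-2.94, 2.94], [-0.97, 2.17], [0.19, 2.56], [-1.23, 4.37], [0.02, 3.11], [-2.88, 2.88]. Speed limits (rad/s): [2.39, 2.39, 3.01, 3.14, 3.14, 3.14].

## Interface

Orientations are given as a unit quaternion [w, x, y, z].
In Python, from plant import bot gives the robot as it stands. The module is installed in compiled form; this text tells all that it offers.
- The arm moves only by the tool step_arm, never from a script. Its argument "deltas" is a list of rows, each a list of 7 numbers: the shift along the tool's x, y, z in mm, then the turn, a rotation vector about the tool's x, y, z in rad, then the opening, from 0 (shut) to 1 (fully open). In form: [[tx, ty, tz, rx, ry, rz, claw], ...]. A call has exactly 5 rows; each row is the pose to reach, as a shift and turn from the pose commanded when the call began, along the tool's axes at that moment; what a row does not reach only later rows make up. A row lasts 1/10 s, in which the tool goes at most 50 mm and 8.59 degrees, less where a joint would pass 70% of its speed; a pose out of reach is approached as far as the arm can. A call with a gripper value outside its range is refused whole. The fingers move at their own pace and stop on an object; the grip force is fixed at half the most. Time passes only in rows, so rows that repeat a pose let the fingers close, or fill a call up. It gives the time, the measured TCP pose, the force and the opening at its end, in the units of the state.
- bot.observe(): the state, without advancing time (a new reading comes with each control period).
- bot.grab_frame(name): name is "scene" or "top"; returns the picture (480x640x3 uint8, blue, green, red); there is no depth.
- bot.calibration(name): a dict with "fx", "fy", "cx", "cy" (pixels), "distortion" ([k1, k2, p1, p2, k3] as OpenCV has them; the pictures are not rectified), "T" (4x4, takes a point from camera to world coordinates). Camera axes: x right, y up, looking along -z (the intrinsics and any distortion apply to the point x, -y, -z); pixel columns grow to the right and rows downward; lengths in mm; the calibration is good to about 2 mm. A picture is of the moment at which its call begins. calibration takes no time and is no camera call.
- bot.finish_job(): hands the job in, once; it reports no verdict.
Trained networks look in the newest picture that a camera, given by its name, has taken for a name from the list of things; names that differ only in an ending like _2 or _b are one class to them, and where a whole thing is asked for, a point or a joint stands for the part that bears it (a point fixed in the world has none). Each returns a list of dicts, best first, with "conf" (0 to 1); they miss things now and then, are a little off and sometimes report something else, mostly with a low value. They report only what shows in the picture. A call takes as long as a camera call. They do not tell look-alikes from the thing itself.
- bot.search_frame(query, camera): "point" ([column, row] in pixels, amid what is visible of it).
- bot.pinpoint(query, camera): "point" ([column, row] in pixels: a listed point, or the origin of a listed thing).
The state is a dict: "time_s": time; "q": joint angles; "qd": joint speeds; "joint_torque": joint torques, N m; "ee_pos": TCP position; "tool_rot": TCP orientation; "ft_force": force on the tool from outside, world axes, zero at the start; "ft_torque": the same for the moment, N m; "opening": finger opening in mm.
Only numpy, scipy, OpenCV 4.12 (cv2) and the standard library are available. Lean on these libraries where they do the work, as an engineer would, in place of code of your own. Each camera call takes 0.05 s, during which the arm holds its last target. There are 200 camera calls.

## Task

The conveyor pulley on the truing stand is out of round. Grip its crank knob lightly and turn it slowly round, feeling the drag to find the one place where its rim presses hardest on the fixed sprung pointer (there is also a lesser bulge), stop it with that high spot at the pointer and let go. Then stand the steel marking slug upright on the pulley's top face in line with the pointer, without forcing the pulley, touching the pointer or disturbing anything else.

Things in the scene. Friction and masses are not known exactly. Their poses are not given: they have to be found in the camera images.
- truing_stand: Grey cast stand fixed to the bench, 200 x 160 mm base. Origin: on the bench top, on the pulley's upright axis; z up; its x axis points from the pulley's axis to the gauge post. It carries the pulley.
- pulley: Aluminium pulley, two flanges 208 mm in diameter with a black rim between them, turning without limit about the stand's upright axis. Origin on the axis at bench height; x axis towards the crank knob. Top face level, 100 mm above the bench; the 40 mm hub cap stands 14 mm above the face. Bearing drag 0.12 N m; the rubbing pointer adds to it, so it stays where it is let go.
- rim_centre (a point): Middle of the rim on the axis, 77.5 mm above the bench. The rim is 97 mm in radius, with one high spot (3.0 mm proud, a smooth bulge 48 degrees wide) and one lesser bulge (1.2 mm proud, 30 degrees wide, 132 degrees counter-clockwise from the high spot seen from above). Where they lie relative to the knob is unknown and differs every time.
- knob_grip (a point): Black plastic crank knob standing upright on the pulley's top face, 65 mm from the axis: 23 mm diameter, spinning freely on its pin, its body from 102 to 143 mm above the bench. This point is on its centre line, 126 mm up. Held from above with a light grip (20 to 30 N; over 90 N in all breaks it) it can be led round without turning the gripper.
- gauge_post: Steel post 34 x 40 mm fixed on the stand's arm 170 mm from the pulley's axis, top 104 mm above the bench, origin 12 mm above the bench in its middle. It holds the pointer: a sprung steel pin, 8 mm thick, aimed at the axis and rubbing on the rim. It presses with about 1 N on the plain rim, 5 N on the lesser bulge and 12 N on the high spot.
- pointer_tip (a point): Where the pointer's round rubber tip meets the plain rim, 77.5 mm above the bench (fixed to the post). Spring 5 N per mm, rubbing friction 0.4. At the knob a slow turn takes 1 to 3 N on the plain rim, about 5 N on the lesser bulge and 8 to 11 N near the high spot. The hardest drag comes some 5 degrees before the very top, whichever way it is turned, as the climb adds to the rubbing.
- mark_spot (a point): Place for the slug: the point on the level of the pulley's top face, 83 mm from the axis, in line with the pointer. It belongs to the stand and does not turn.
- slug: Plain steel marking slug, an upright cylinder 22 mm in diameter and 40 mm tall with a chamfered top, 0.1 kg, standing on the bench. Origin at the centre of its underside, z along its axis.
- collar: Bystander: steel shaft collar, a ring of 42 mm outer diameter, 22 mm tall.
- jar: Bystander: glass jar with a steel cap, 48 mm diameter, 55 mm tall.
- cell_stack: Bystander: four dark solar cell strips 50 x 155 mm in a stack 10 mm high.
- screwdriver: Bystander: screwdriver, 200 mm long, lying.
- tape_roll: Bystander: paper tape ring, 100 mm diameter, 24 mm tall.
- carton: Bystander: cardboard carton 120 x 160 x 70 mm.
- spanner: Bystander: steel spanner 170 mm long, lying.
Mind the look-alikes: they are no part of the job. Leave any blue look-alike of the slug alone.

How it is judged (in metres and radians):
On the way:
1. the pulley is let go and at rest with its high spot at the pointer, the slug not yet on it (contact force between pulley and gauge_post above 10 N and angular speed of pulley below 0.05 rad/s and contact force between the fingers and pulley below 0.1 N and height (world z) of slug below 0.05 m), for 0.3 s.
At the end, for the whole second after the job is handed in: The pulley is at rest with its high spot at the pointer (pointer force above 10.0 N, that is within about 11 degrees of the top), and the slug stands upright (within 0.1 rad) and at rest on the pulley's top face with its centre within 15 mm of the mark spot, both let go (contact force between pulley and gauge_post above 10 N and angular speed of pulley below 0.05 rad/s and contact force between the fingers and pulley below 0.1 N and horizontal distance between slug and mark_spot below 0.015 m and height (world z) of slug between 0.096 and 0.106 m and angle between slug's own z axis and vertical below 0.1 rad and linear speed of slug below 0.02 m/s); the robot touches nothing.
It fails at once if the pulley is spun faster than 3 rad/s (half a turn a second) (angular speed of pulley above 3 rad/s).
It fails at once if the robot pushes on the gauge post or its pointer with more than 2 N (contact force between the arm and gauge_post above 2 N).
It fails at once if the robot forces the pulley or its knob with more than 90 N (contact force between the fingers and pulley above 90 N).
It fails at once if a bystander is moved by more than 30 mm (distance of any of collar, jar, cell_stack, screwdriver, tape_roll, carton, spanner from where it was at the start of the episode above 0.03 m).
It also fails if it takes over 72 s, if anything falls off the work surface, if the arm or the gripper's body presses on something with over 40 N, if the wrist force passes 120 N, or if a joint passes its speed limit or range.

## Working session

There is one attempt and no reset: what is moved stays moved. The work goes in short steps, Python scripts to look and compute and a tool call to move; the robot and the scene stay as the last step left them, time stands still between calls to the robot, and variables do not carry over. Pictures are saved under pics/ and viewed, about 8 in all and at most 12, crops included, and the job is handed in when it is done.

Besides the shell and the picture viewer there is one more tool, called after "Call:" as a command line: name --pt "numbers of a row" for each row, then --argument value for the rest. step_arm: Moves the arm, as the interface text tells. Its arguments: {"type":"object","properties":{"deltas":{"type":"array"}},"required":["deltas"]}

```bash
mkdir -p pics
cat > h.py <<'E'
import numpy as np,cv2
from plant import bot
def ray(cam,px,z):
    c=bot.calibration(cam);K=np.array([[c['fx'],0,c['cx']],[0,c['fy'],c['cy']],[0,0,1.]])
    u=cv2.undistortPoints(np.array([[px]],float),K,np.array(c['distortion'],float))[0,0]
    T=np.array(c['T']);d=T[:3,:3]@np.array([u[0],-u[1],-1]);o=T[:3,3]
    return o+d*(z-o[2])/d[2]
def proj(cam,p):
    c=bot.calibration(cam);K=np.array([[c['fx'],0,c['cx']],[0,c['fy'],c['cy']],[0,0,1.]])
    q=np.linalg.inv(np.array(c['T']))@np.append(p,1);q=q[:3]*[1,-1,-1]
    return cv2.projectPoints(q.reshape(1,3),np.zeros(3),np.zeros(3),K,np.array(c['distortion'],float))[0].ravel()
E
python3 - <<'E'
from h import *
np.set_printoptions(precision=1,suppress=True)
for c in ('scene','top'):
    cv2.imwrite(f'pics/{c}0.png',bot.grab_frame(c)); print(c,np.array(bot.calibration(c)['T'])[:3,3])
    for n,z in (('knob_grip',126),('rim_centre',77.5),('pointer_tip',77.5),('mark_spot',100),('slug',0),('gauge_post',12),('truing_stand',0)):
        for r in bot.pinpoint(n,c)[:3]: print(n,round(r['conf'],2),np.array(r['point']),ray(c,r['point'],z))
print(bot.observe())
E
```

```text
scene [ 932.8 -478.2  737.2]
knob_grip 0.69 [363. 194.] [554.3 189.  126. ]
rim_centre 0.75 [342.6 222.1] [541.8 135.8  77.5]
rim_centre 0.58 [382.2 216.6] [599.3 202.4  77.5]
pointer_tip 0.82 [385.9 225. ] [619.5 184.3  77.5]
mark_spot 0.94 [381.5 216.2] [608.9 179.4 100. ]
mark_spot 0.43 [417.4 247.4] [712.5 143.9 100. ]
slug 0.71 [164.5 392.5] [ 501.9 -332.4    0. ]
slug 0.67 [155.8 369.6] [ 455.4 -312.9    0. ]
gauge_post 0.87 [416.3 249.7] [683.5 222.   12. ]
gauge_post 0.35 [382.5 215.3] [564.4 274.4  12. ]
truing_stand 0.64 [339.9 248.9] [541.9 131.3  -0. ]
top [ 449.7   55.8 1326.4]
knob_grip 0.58 [261.6 264.6] [563.5 190.6 126. ]
knob_grip 0.58 [473.1 318.3] [ 445.9 -279.3  126. ]
knob_grip 0.3 [268.9 244.8] [608.3 174.9 126. ]
rim_centre 0.88 [291.4 276.7] [540.  126.2  77.5]
pointer_tip 0.74 [269.  242.1] [621.1 179.6  77.5]
pointer_tip 0.17 [472.8 318.1] [ 446.2 -292.1   77.5]
mark_spot 0.86 [271.2 245.2] [610.8 172.2 100. ]
slug 0.45 [481.8 292. ] [ 509.7 -337.8    0. ]
slug 0.44 [471.9 318.4] [ 445.2 -311.5    0. ]
gauge_post 0.62 [249.5 220.4] [684.3 235.3  12. ]
truing_stand 0.67 [290.9 278.7] [540.7 131.8   0. ]
{'time_s': 0.8, 'q': array([ 1.1,  0.3,  1.5, -0. ,  1.3, -0.2]), 'qd': array([-0., -0., -0.,  0.,  0.,  0.]), 'joint_torque': array([  0. , -41.2, -26. ,  -0. ,   0. ,   0. ]), 'ee_pos': array([150. , 503.1, 253.3]), 'tool_rot': array([-0. ,  0.1,  1. , -0. ]), 'ft_force': array([0.7, 0.3, 0.1]), 'ft_torque': array([ 0., -0., -0.]), 'opening': 85.16183714467454}
```

```bash
ls pics
```

```text
scene0.png
top0.png
```

View pics/top0.png

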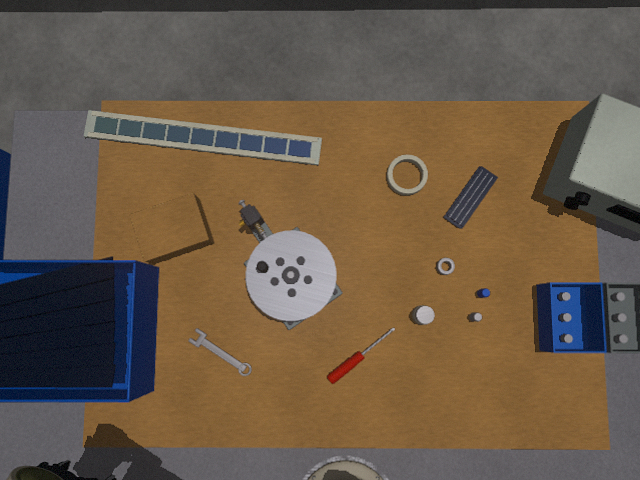

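View pics/scene0.png

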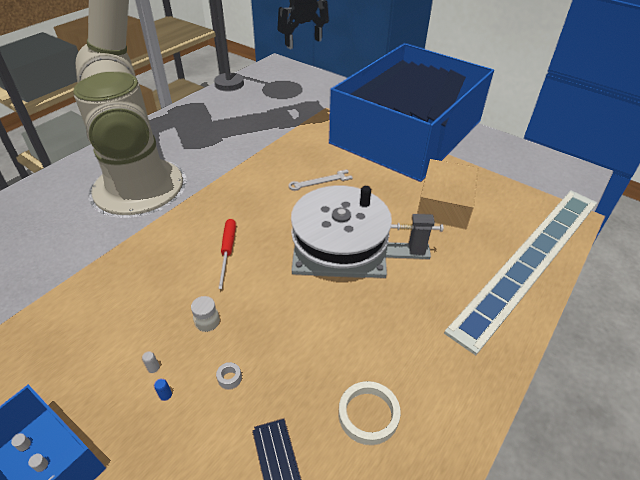

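The steel slug is at top (477,317) with the blue one at (484,293). The pulley is centred at about (291,276), the knob at (262,267) and the post at (250,214). I'll take zoomed crops to refine the pulley, knob and slug positions.

Run:
```python
from h import *
np.set_printoptions(precision=1,suppress=True)
ax=np.array([541,130.]);
for c in('top','scene'):
    im=cv2.imread(f'pics/{c}0.png')
    boxes=[(235,190,110,150),(455,270,60,60)] if c=='top' else [(280,170,165,120),(125,335,60,70)]
    rows=[]
    for i,(x,y,w,h) in enumerate(boxes):
        s=3.6 if i==0 else 6
        rows.append(cv2.resize(im[y:y+h,x:x+w],None,fx=s,fy=s,interpolation=cv2.INTER_CUBIC))
    H=max(r.shape[0] for r in rows)
    rows=[cv2.copyMakeBorder(r,0,H-r.shape[0],0,0,cv2.BORDER_CONSTANT) for r in rows]
    m=np.hstack(rows);globals()[c]=m
W=max(top.shape[1],scene.shape[1])
m=[cv2.copyMakeBorder(t,0,0,0,W-t.shape[1],cv2.BORDER_CONSTANT) for t in(top,scene)]
m=np.vstack(m);f=min(1,790/m.shape[1],598/m.shape[0]);print(m.shape,f)
cv2.imwrite('pics/crops.png',cv2.resize(m,None,fx=f,fy=f))
# dark knob blob
for c,b,z in(('top',(250,255,25,25),0),('scene',(352,178,26,35),0)):
    im=cv2.imread(f'pics/{c}0.png');x,y,w,h=b
    g=im[y:y+h,x:x+w].max(2)<60;n,l,st,ce=cv2.connectedComponentsWithStats(g.astype('uint8'))
    print(c,[(s[:5]+[x,y,0,0,0],k+[x,y]) for s,k in zip(st[1:],ce[1:]) if s[4]>8])
for c in('top','scene'):
    im=cv2.imread(f'pics/{c}0.png').astype(int)
    x,y,w,h=(455,300,40,30) if c=='top' else (138,345,25,32)
    g=im[y:y+h,x:x+w]; g=(g[...,0]>100)  # grey vs wood (low blue)
    n,l,st,ce=cv2.connectedComponentsWithStats(g.astype('uint8'))
    print('slug',c,[(s[:5]+[x,y,0,0,0],k+[x,y]) for s,k in zip(st[1:],ce[1:]) if s[4]>8])
```

```text
(972, 954, 3) 0.6152263374485597
top [(array([257, 262,  11,  11,  96]), array([262.1, 266.9]))]
scene [(array([360, 186,  11,  21, 191]), array([365. , 196.1]))]
slug top [(array([474, 313,   8,   8,  51]), array([477.5, 316.4]))]
slug scene [(array([138, 345,  25,  32, 740]), array([149.4, 360.4]))]
```

View pics/crops.png

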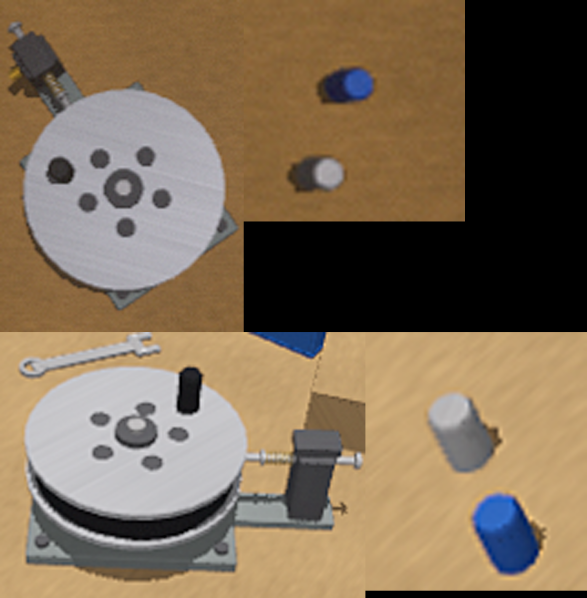

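Run:
```python
from h import *
np.set_printoptions(precision=1,suppress=True)
for c,b in(('top',(235,222,115,105)),('scene',(285,178,115,85))):
    im=cv2.imread(f'pics/{c}0.png').astype(int);x,y,w,h=b
    g=im[y:y+h,x:x+w];g=((g.min(2)>(110 if c=='top' else 150))&(g.max(2)-g.min(2)<30)).astype('uint8')
    cs=max(cv2.findContours(g,cv2.RETR_EXTERNAL,cv2.CHAIN_APPROX_NONE)[0],key=cv2.contourArea)
    hull=cv2.convexHull(cs)[:,0]+[x,y]
    P=np.array([ray(c,p,100)[:2] for p in hull.astype(float)])
    (q,r)=cv2.minEnclosingCircle(P.astype('float32'))
    A=np.c_[2*P,np.ones(len(P))];s=np.linalg.lstsq(A,(P**2).sum(1),rcond=None)[0]
    print(c,'circle',q,r,'lsq',s[:2],np.sqrt(s[2]+s[:2]@s[:2]))
print('knob top',ray('top',(262.1,266.9),141),'scene',ray('scene',(365.2,196.2),122))
print('slug top',ray('top',(477.5,316.4),39),'scene',ray('scene',(151,362),20),ray('scene',(150,354),40))
```

```text
top circle (548.3502807617188, 125.10104370117188) 109.27268981933594 lsq [543.6 127.3] 104.5462791172008
scene circle (549.8218994140625, 131.45611572265625) 112.63585662841797 lsq [544.4 128.6] 105.2986146977949
knob top [556.9 187.7 141. ] scene [559.5 190.  122. ]
slug top [ 450.1 -314.1   39. ] scene [ 449.9 -312.9   20. ] [ 449.5 -308.5   40. ]
```

Run:
```python
from h import *
from scipy.spatial.transform import Rotation as R
np.set_printoptions(precision=4,suppress=True)
o=bot.observe();w,x,y,z=o['tool_rot'];M=R.from_quat([x,y,z,w]).as_matrix();print(o['q'],M)
psi=np.degrees(np.arctan2(M[1,0],M[0,0]));print('tool x yaw',psi,'tool y yaw',np.degrees(np.arctan2(M[1,1],M[0,1])))
print('psi - q1 , q6 deg',psi-np.degrees(o['q'][0]),np.degrees(o['q'][5]))
d=np.array([558.5,191,220])-o['ee_pos'];print('world d',d,'tool',M.T@d)
```

```text
[ 1.0576  0.3129  1.4977 -0.      1.331  -0.2234] [[-0.9583  0.2858 -0.    ]
 [ 0.2858  0.9583 -0.0001]
 [ 0.     -0.0001 -1.    ]]
tool x yaw 163.3957273978453 tool y yaw 73.39572744883276
psi - q1 , q6 deg 102.79950184135916 -12.799382460589273
world d [ 408.4749 -312.0888  -33.2791] tool [-480.6248 -182.3466   33.2895]
```

Call:
step_arm --pt "-24 -29 0 0 0 -0.14 1" --pt "-48 -58 0 0 0 -0.28 1" --pt "-72 -88 0 0 0 -0.42 1" --pt "-96 -117 0 0 0 -0.56 1" --pt "-117 -146 0 0 0 -0.7 1"

```text
time_s: 1.3
ee_pos: [220.4, 329.6, 253.4]
tool_rot: [0.0, -0.204, 0.979, 0.0]
ft_force: [1.3, -0.3, -0.6]
opening: 85.3
```

```bash
cat >> h.py <<'E'
from scipy.spatial.transform import Rotation as R
def goto(p,psi=None):
    o=bot.observe();w,x,y,z=o['tool_rot'];M=R.from_quat([x,y,z,w]).as_matrix()
    s=np.degrees(np.arctan2(M[1,0],M[0,0]))
    d=M.T@(np.array(p,float)-o['ee_pos'])
    print('t',round(o['time_s'],2),'pos',o['ee_pos'].round(1),'psi',round(s,2),'F',o['ft_force'].round(1),'open',round(o['opening'],1),'tool d',d.round(1),'rz',None if psi is None else round(-np.radians((psi-s+180)%360-180),4))
E
python3 -c "
from h import *
goto((558.5,191,215),256.6)"
```

```text
t 1.3 pos [220.4 329.6 253.4] psi -156.46 F [ 1.3 -0.3 -0.6] open 85.3 tool d [-254.6 -262.1   38.5] rz -0.9261
```

Call:
step_arm --pt "-33 -34 3 0 0 -0.14 1" --pt "-66 -68 6 0 0 -0.28 1" --pt "-99 -102 9 0 0 -0.42 1" --pt "-132 -136 12 0 0 -0.56 1" --pt "-165 -170 15 0 0 -0.7 0.7"

```text
time_s: 1.8
ee_pos: [433.2, 241.7, 238.9]
tool_rot: [0.0, -0.522, 0.853, -0.0]
ft_force: [0.2, 2.1, 1.3]
opening: 73.4
```

```bash
python3 -c "
from h import *
goto((558.5,191,180),256.6)"
```

```text
t 1.8 pos [433.2 241.7 238.9] psi -117.06 F [0.2 2.1 1.3] open 73.4 tool d [ -11.8 -134.6   58.9] rz -0.2384
```

Call:
step_arm --pt "-3 -40 10 0 0 -0.1 0.7" --pt "-7 -80 25 0 0 -0.2 0.7" --pt "-12 -120 40 0 0 -0.238 0.7" --pt "-12 -135 59 0 0 -0.238 0.7" --pt "-12 -135 85 0 0 -0.238 0.7"

```text
time_s: 2.3
ee_pos: [559.1, 190.0, 153.2]
tool_rot: [0.001, -0.616, 0.787, -0.001]
ft_force: [0.6, 0.4, -0.1]
opening: 59.5
```

```bash
python3 -c "
from h import *
cv2.imwrite('pics/c1.png',cv2.resize(bot.grab_frame('scene')[100:300,260:480],None,fx=2.6,fy=2.6,interpolation=2))
goto((558.5,191,131),256.6)"
```

```text
t 2.35 pos [556.1 190.3 148.4] psi -103.85 F [-1.3 -0.1 -4.4] open 59.4 tool d [-1.3 -2.3 17.3] rz -0.0078
```

View pics/c1.png

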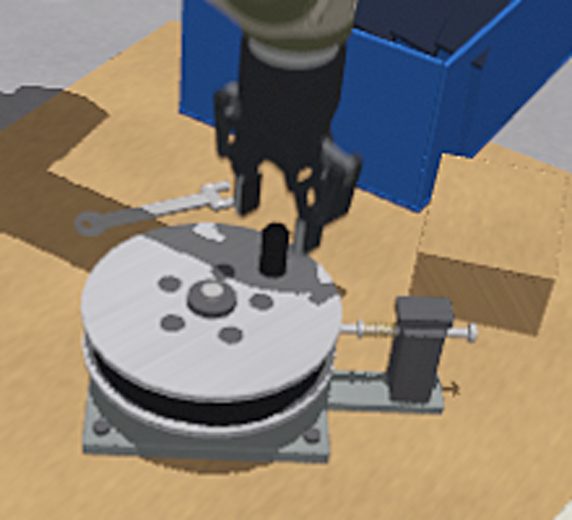

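The knob stands between the open fingers. I'll descend and close loosely, as a cage of about 26 mm around the 23 mm knob.

Call:
step_arm --pt "-1 -2 9 0 0 0 0.6" --pt "-1 -2 17 0 0 0 0.5" --pt "-1 -2 17 0 0 0 0.4" --pt "-1 -2 17 0 0 0 0.34" --pt "-1 -2 17 0 0 0 0.31"

```text
time_s: 2.85
ee_pos: [559.4, 192.0, 137.7]
tool_rot: [0.001, -0.617, 0.787, -0.0]
ft_force: [-0.1, 0.4, -0.1]
opening: 26.7
```

Call:
step_arm --pt "0 0 0 0 0 0 0.29" --pt "0 0 0 0 0 0 0.29" --pt "0 0 0 0 0 0 0.28" --pt "0 0 0 0 0 0 0.28" --pt "0 0 0 0 0 0 0.28"

```text
time_s: 3.35
ee_pos: [559.5, 191.7, 137.1]
tool_rot: [0.0, -0.617, 0.787, -0.0]
ft_force: [2.2, -0.6, 1.7]
opening: 23.9
```

```bash
python3 -c "
from h import *
goto((558.5,191,131),256.6)
for k in range(1,6):
  a=np.radians(4*k); print(k,(65*(1-np.cos(a))).round(2),(65*np.sin(a)).round(2),a.round(4))"
```

```text
t 3.35 pos [559.5 191.7 137.1] psi -103.77 F [ 2.2 -0.6  1.7] open 23.9 tool d [1.  0.8 6.1] rz -0.0065
1 0.16 4.53 0.0698
2 0.63 9.05 0.1396
3 1.42 13.51 0.2094
4 2.52 17.92 0.2793
5 3.92 22.23 0.3491
```

Call:
step_arm --pt "0.2 -4.5 0 0 0 0.0698 0.28" --pt "0.6 -9.1 0 0 0 0.1396 0.28" --pt "1.4 -13.5 0 0 0 0.2094 0.28" --pt "2.5 -17.9 0 0 0 0.2793 0.28" --pt "3.9 -22.2 0 0 0 0.3491 0.28"

```text
time_s: 3.85
ee_pos: [579.1, 183.1, 136.5]
tool_rot: [-0.001, -0.47, 0.883, 0.001]
ft_force: [-2.2, 2.9, 2.7]
opening: 23.6
```

```bash
cat >> h.py <<'E'
def st(ax=(543.5,128)):
    o=bot.observe();w,x,y,z=o['tool_rot'];M=R.from_quat([x,y,z,w]).as_matrix();r=o['ee_pos'][:2]-ax
    F=M.T@o['ft_force'];print('t',round(o['time_s'],2),'ang',np.degrees(np.arctan2(r[1],r[0])).round(1),'r',np.hypot(*r).round(1),'psi',np.degrees(np.arctan2(M[1,0],M[0,0])).round(1),'Ftool',F.round(1),'open',round(o['opening'],1),'q6',o['q'][5].round(2))
E
python3 -c "
from h import *
st()"
```

```text
t 3.85 ang 57.1 r 65.6 psi -123.9 Ftool [-1.2  3.4 -2.7] open 23.6 q6 -2.44
```

Call:
step_arm --pt "0.2 -4.5 0 0 0 0.0698 0.28" --pt "0.6 -9.1 0 0 0 0.1396 0.28" --pt "1.4 -13.5 0 0 0 0.2094 0.28" --pt "2.5 -17.9 0 0 0 0.2793 0.28" --pt "3.9 -22.2 0 0 0 0.3491 0.28"

```text
time_s: 4.35
ee_pos: [595.5, 167.6, 136.5]
tool_rot: [-0.001, -0.31, 0.951, 0.001]
ft_force: [-1.6, 1.8, 2.0]
opening: 23.9
```

```bash
python3 -c "
from h import *
st()"
```

```text
t 4.35 ang 37.3 r 65.3 psi -143.9 Ftool [ 0.2  2.4 -2. ] open 23.9 q6 -2.12
```

Call:
step_arm --pt "0.2 -4.5 0 0 0 0.0698 0.28" --pt "0.6 -9.1 0 0 0 0.1396 0.28" --pt "1.4 -13.5 0 0 0 0.2094 0.28" --pt "2.5 -17.9 0 0 0 0.2793 0.28" --pt "3.9 -22.2 0 0 0 0.3491 0.28"

```text
time_s: 4.85
ee_pos: [605.3, 148.3, 136.6]
tool_rot: [-0.001, -0.14, 0.99, 0.001]
ft_force: [-1.1, 7.5, 1.7]
opening: 23.9
```

```bash
python3 -c "
from h import *
st()"
```

```text
t 4.85 ang 18.2 r 65.0 psi -163.9 Ftool [-1.1  7.5 -1.6] open 23.9 q6 -1.8
```

Call:
step_arm --pt "0.2 -4.5 0 0 0 0.0698 0.28" --pt "0.6 -9.1 0 0 0 0.1396 0.28" --pt "1.4 -13.5 0 0 0 0.2094 0.28" --pt "2.5 -17.9 0 0 0 0.2793 0.28" --pt "3.9 -22.2 0 0 0 0.3491 0.28"

```text
time_s: 5.35
ee_pos: [608.1, 125.1, 136.6]
tool_rot: [-0.001, 0.034, 0.999, 0.001]
ft_force: [0.7, 1.6, 1.5]
opening: 23.7
```

```bash
python3 -c "
from h import *
st()"
```

```text
t 5.35 ang -2.6 r 64.7 psi 176.1 Ftool [-0.6  1.7 -1.5] open 23.7 q6 -1.49
```

Call:
step_arm --pt "0 2.3 0 0 0 -0.0349 0.28" --pt "0.2 4.5 0 0 0 -0.0698 0.28" --pt "0.4 6.8 0 0 0 -0.1047 0.28" --pt "0.6 9.1 0 0 0 -0.1396 0.28" --pt "1.0 11.3 0 0 0 -0.1745 0.28"

```text
time_s: 5.85
ee_pos: [608.0, 135.1, 136.5]
tool_rot: [-0.001, -0.055, 0.998, -0.001]
ft_force: [0.6, -5.7, 0.8]
opening: 24.1
```

```bash
python3 -c "
from h import *
st()"
```

```text
t 5.85 ang 6.3 r 64.9 psi -173.7 Ftool [ 0.  -5.7 -0.7] open 24.1 q6 -1.65
```

Call:
step_arm --pt "0 1.1 0 0 0 -0.0175 0.28" --pt "0.0 2.3 0 0 0 -0.0349 0.28" --pt "0.1 3.4 0 0 0 -0.0524 0.28" --pt "0.2 4.5 0 0 0 -0.0698 0.28" --pt "0.3 5.7 0 0 0 -0.0873 0.28"

```text
time_s: 6.35
ee_pos: [607.3, 140.5, 136.5]
tool_rot: [-0.0, -0.098, 0.995, -0.001]
ft_force: [0.7, -7.1, -0.2]
opening: 24.0
```

```bash
python3 -c "
from h import *
st()"
```

```text
t 6.35 ang 11.1 r 65.0 psi -168.8 Ftool [ 0.7 -7.1  0.2] open 24.0 q6 -1.73
```

Call:
step_arm --pt "0 1.1 0 0 0 -0.0175 0.28" --pt "0.0 2.3 0 0 0 -0.0349 0.28" --pt "0.1 3.4 0 0 0 -0.0524 0.28" --pt "0.2 4.5 0 0 0 -0.0698 0.28" --pt "0.3 5.7 0 0 0 -0.0873 0.28"

```text
time_s: 6.85
ee_pos: [606.0, 145.9, 136.6]
tool_rot: [-0.0, -0.141, 0.99, -0.001]
ft_force: [0.7, -6.8, -0.4]
opening: 24.2
```

```bash
python3 -c "
from h import *
st()"
```

```text
t 6.85 ang 16.0 r 65.1 psi -163.8 Ftool [ 1.2 -6.7  0.4] open 24.2 q6 -1.8
```

Call:
step_arm --pt "0 1.1 0 0 0 -0.0175 0.28" --pt "0.0 2.3 0 0 0 -0.0349 0.28" --pt "0.1 3.4 0 0 0 -0.0524 0.28" --pt "0.2 4.5 0 0 0 -0.0698 0.28" --pt "0.3 5.7 0 0 0 -0.0873 0.28"

```text
time_s: 7.35
ee_pos: [604.2, 151.4, 136.5]
tool_rot: [-0.0, -0.184, 0.983, -0.001]
ft_force: [1.8, -6.8, -0.9]
opening: 23.7
```

```bash
python3 -c "
from h import *
st()"
```

```text
t 7.35 ang 21.1 r 65.1 psi -158.8 Ftool [ 0.8 -7.   0.9] open 23.7 q6 -1.88
```

Call:
step_arm --pt "0 1.1 0 0 0 -0.0175 0.28" --pt "0.0 2.3 0 0 0 -0.0349 0.28" --pt "0.1 3.4 0 0 0 -0.0524 0.28" --pt "0.2 4.5 0 0 0 -0.0698 0.28" --pt "0.3 5.7 0 0 0 -0.0873 0.28"

```text
time_s: 7.85
ee_pos: [601.9, 156.8, 136.6]
tool_rot: [-0.0, -0.227, 0.974, -0.001]
ft_force: [1.5, -4.6, -0.7]
opening: 23.9
```

```bash
python3 -c "
from h import *
st()"
```

```text
t 7.85 ang 26.3 r 65.1 psi -153.8 Ftool [ 0.7 -4.7  0.7] open 23.9 q6 -1.96
```

Call:
step_arm --pt "0 1.1 0 0 0 -0.0175 0.28" --pt "0.0 2.3 0 0 0 -0.0349 0.28" --pt "0.1 3.4 0 0 0 -0.0524 0.28" --pt "0.2 4.5 0 0 0 -0.0698 0.28" --pt "0.3 5.7 0 0 0 -0.0873 0.28"

```text
time_s: 8.35
ee_pos: [598.8, 162.6, 136.6]
tool_rot: [-0.0, -0.27, 0.963, 0.0]
ft_force: [1.1, -2.4, -1.1]
opening: 23.8
```

```bash
python3 -c "
from h import *
st()"
```

```text
t 8.35 ang 32.1 r 65.2 psi -148.7 Ftool [ 0.3 -2.6  1.1] open 23.8 q6 -2.04
```

Call:
step_arm --pt "0.2 -4.5 0 0 0 0.0698 0.28" --pt "0.6 -9.1 0 0 0 0.1396 0.28" --pt "1.4 -13.5 0 0 0 0.2094 0.28" --pt "2.5 -17.9 0 0 0 0.2793 0.28" --pt "3.9 -22.2 0 0 0 0.3491 0.28"

```text
time_s: 8.85
ee_pos: [606.3, 143.6, 136.6]
tool_rot: [-0.001, -0.097, 0.995, 0.002]
ft_force: [-1.0, 6.1, -0.1]
opening: 24.2
```

```bash
python3 -c "
from h import *
st()"
```

```text
t 8.85 ang 14.0 r 64.7 psi -168.9 Ftool [-0.2  6.2  0.1] open 24.2 q6 -1.72
```

Call:
step_arm --pt "0.2 -4.5 0 0 0 0.0698 0.28" --pt "0.6 -9.1 0 0 0 0.1396 0.28" --pt "1.4 -13.5 0 0 0 0.2094 0.28" --pt "2.5 -17.9 0 0 0 0.2793 0.28" --pt "3.9 -22.2 0 0 0 0.3491 0.28"

```text
time_s: 9.35
ee_pos: [607.2, 120.3, 136.6]
tool_rot: [-0.001, 0.077, 0.997, 0.001]
ft_force: [0.6, 3.1, -0.6]
opening: 23.9
```

Call:
step_arm --pt "0.2 -4.5 0 0 0 0.0698 0.28" --pt "0.6 -9.1 0 0 0 0.1396 0.28" --pt "1.4 -13.5 0 0 0 0.2094 0.28" --pt "2.5 -17.9 0 0 0 0.2793 0.28" --pt "3.9 -22.2 0 0 0 0.3491 0.28"

```text
time_s: 9.85
ee_pos: [600.0, 98.8, 136.6]
tool_rot: [-0.001, 0.249, 0.968, 0.001]
ft_force: [2.1, 2.3, -1.2]
opening: 23.6
```

```bash
python3 -c "
from h import *
st()"
```

```text
t 9.85 ang -27.3 r 63.6 psi 151.1 Ftool [-0.8  3.   1.2] open 23.6 q6 -1.1
```

Call:
step_arm --pt "0.2 -4.5 0 0 0 0.0698 0.28" --pt "0.6 -9.1 0 0 0 0.1396 0.28" --pt "1.4 -13.5 0 0 0 0.2094 0.28" --pt "2.5 -17.9 0 0 0 0.2793 0.28" --pt "3.9 -22.2 0 0 0 0.3491 0.28"

```text
time_s: 10.35
ee_pos: [586.0, 81.1, 136.6]
tool_rot: [-0.0, 0.414, 0.91, 0.001]
ft_force: [2.0, 2.4, -1.7]
opening: 23.8
```

```bash
python3 -c "
from h import *
st()"
```

```text
t 10.35 ang -47.8 r 63.3 psi 131.1 Ftool [0.5 3.1 1.7] open 23.8 q6 -0.78
```

Call:
step_arm --pt "0.2 -4.5 0 0 0 0.0698 0.28" --pt "0.6 -9.1 0 0 0 0.1396 0.28" --pt "1.4 -13.5 0 0 0 0.2094 0.28" --pt "2.5 -17.9 0 0 0 0.2793 0.28" --pt "3.9 -22.2 0 0 0 0.3491 0.28"

```text
time_s: 10.85
ee_pos: [566.8, 69.3, 136.7]
tool_rot: [-0.0, 0.566, 0.825, 0.001]
ft_force: [2.6, 1.1, -1.9]
opening: 23.9
```

```bash
python3 -c "
from h import *
st()"
```

```text
t 10.85 ang -68.3 r 63.2 psi 111.1 Ftool [0.1 2.8 1.9] open 23.9 q6 -0.45
```

Call:
step_arm --pt "0.2 -4.5 0 0 0 0.0698 0.28" --pt "0.6 -9.1 0 0 0 0.1396 0.28" --pt "1.4 -13.5 0 0 0 0.2094 0.28" --pt "2.5 -17.9 0 0 0 0.2793 0.28" --pt "3.9 -22.2 0 0 0 0.3491 0.28"

```text
time_s: 11.35
ee_pos: [544.8, 64.7, 136.7]
tool_rot: [-0.0, 0.7, 0.714, 0.001]
ft_force: [3.1, 0.5, -2.3]
opening: 24.1
```

```bash
python3 -c "
from h import *
st()"
```

```text
t 11.35 ang -88.8 r 63.3 psi 91.1 Ftool [0.5 3.1 2.3] open 24.1 q6 -0.12
```

Call:
step_arm --pt "0 -2.3 0 0 0 0.0349 0.28" --pt "0.2 -4.5 0 0 0 0.0698 0.28" --pt "0.4 -6.8 0 0 0 0.1047 0.28" --pt "0.6 -9.1 0 0 0 0.1396 0.28" --pt "1.0 -11.3 0 0 0 0.1745 0.28"

```text
time_s: 11.85
ee_pos: [533.6, 65.4, 136.8]
tool_rot: [-0.0, 0.759, 0.651, 0.0]
ft_force: [3.0, -0.9, -2.3]
opening: 23.7
```

```bash
python3 -c "
from h import *
st()"
```

```text
t 11.85 ang -99.0 r 63.4 psi 81.2 Ftool [-0.5  3.1  2.3] open 23.7 q6 0.06
```

Call:
step_arm --pt "0 -2.3 0 0 0 0.0349 0.28" --pt "0.2 -4.5 0 0 0 0.0698 0.28" --pt "0.4 -6.8 0 0 0 0.1047 0.28" --pt "0.6 -9.1 0 0 0 0.1396 0.28" --pt "1.0 -11.3 0 0 0 0.1745 0.28"

```text
time_s: 12.35
ee_pos: [522.6, 68.1, 136.8]
tool_rot: [-0.0, 0.813, 0.582, 0.0]
ft_force: [3.5, -0.5, -2.1]
opening: 23.7
```

```bash
python3 -c "
from h import *
st()"
```

```text
t 12.35 ang -109.3 r 63.5 psi 71.2 Ftool [0.7 3.5 2.1] open 23.7 q6 0.23
```

Call:
step_arm --pt "0 -2.3 0 0 0 0.0349 0.28" --pt "0.2 -4.5 0 0 0 0.0698 0.28" --pt "0.4 -6.8 0 0 0 0.1047 0.28" --pt "0.6 -9.1 0 0 0 0.1396 0.28" --pt "1.0 -11.3 0 0 0 0.1745 0.28"

```text
time_s: 12.85
ee_pos: [512.2, 72.6, 136.8]
tool_rot: [-0.0, 0.861, 0.509, 0.0]
ft_force: [2.5, -1.0, -2.7]
opening: 23.9
```

```bash
python3 -c "
from h import *
st()"
```

```text
t 12.85 ang -119.5 r 63.7 psi 61.2 Ftool [0.4 2.7 2.7] open 23.9 q6 0.42
```

Call:
step_arm --pt "0 -2.3 0 0 0 0.0349 0.28" --pt "0.2 -4.5 0 0 0 0.0698 0.28" --pt "0.4 -6.8 0 0 0 0.1047 0.28" --pt "0.6 -9.1 0 0 0 0.1396 0.28" --pt "1.0 -11.3 0 0 0 0.1745 0.28"

```text
time_s: 13.35
ee_pos: [502.7, 78.9, 136.8]
tool_rot: [-0.0, 0.902, 0.432, 0.0]
ft_force: [2.1, -1.3, -1.9]
opening: 24.0
```

```bash
python3 -c "
from h import *
st()"
```

```text
t 13.35 ang -129.7 r 63.9 psi 51.2 Ftool [0.3 2.4 1.9] open 24.0 q6 0.6
```

Call:
step_arm --pt "0 -2.3 0 0 0 0.0349 0.28" --pt "0.2 -4.5 0 0 0 0.0698 0.28" --pt "0.4 -6.8 0 0 0 0.1047 0.28" --pt "0.6 -9.1 0 0 0 0.1396 0.28" --pt "1.0 -11.3 0 0 0 0.1745 0.28"

```text
time_s: 13.85
ee_pos: [494.5, 86.7, 136.7]
tool_rot: [-0.0, 0.936, 0.352, 0.0]
ft_force: [1.7, -2.3, -1.4]
opening: 24.1
```

```bash
python3 -c "
from h import *
st()"
```

```text
t 13.85 ang -139.9 r 64.1 psi 41.2 Ftool [-0.2  2.9  1.4] open 24.1 q6 0.79
```

Call:
step_arm --pt "0.2 -4.5 0 0 0 0.0698 0.28" --pt "0.6 -9.1 0 0 0 0.1396 0.28" --pt "1.4 -13.5 0 0 0 0.2094 0.28" --pt "2.5 -17.9 0 0 0 0.2793 0.28" --pt "3.9 -22.2 0 0 0 0.3491 0.28"

```text
time_s: 14.35
ee_pos: [482.6, 106.0, 136.8]
tool_rot: [-0.0, 0.983, 0.183, -0.0]
ft_force: [1.1, -2.4, -1.8]
opening: 23.8
```

```bash
python3 -c "
from h import *
st()"
```

```text
t 14.35 ang -160.1 r 64.7 psi 21.1 Ftool [0.2 2.6 1.8] open 23.8 q6 1.18
```

Call:
step_arm --pt "0.2 -4.5 0 0 0 0.0698 0.28" --pt "0.6 -9.1 0 0 0 0.1396 0.28" --pt "1.4 -13.5 0 0 0 0.2094 0.28" --pt "2.5 -17.9 0 0 0 0.2793 0.28" --pt "3.9 -22.2 0 0 0 0.3491 0.28"

```text
time_s: 14.85
ee_pos: [478.1, 128.1, 136.8]
tool_rot: [-0.0, 1.0, 0.01, -0.0]
ft_force: [0.3, -3.9, -0.5]
opening: 24.3
```

```bash
python3 -c "
from h import *
st()"
```

```text
t 14.85 ang 179.9 r 65.4 psi 1.1 Ftool [0.3 3.9 0.5] open 24.3 q6 1.58
```

Call:
step_arm --pt "0 -2.3 0 0 0 0.0349 0.28" --pt "0.2 -4.5 0 0 0 0.0698 0.28" --pt "0.4 -6.8 0 0 0 0.1047 0.28" --pt "0.6 -9.1 0 0 0 0.1396 0.28" --pt "1.0 -11.3 0 0 0 0.1745 0.28"

```text
time_s: 15.35
ee_pos: [478.8, 139.0, 136.8]
tool_rot: [0.0, 0.997, -0.077, -0.001]
ft_force: [-1.7, -7.0, 1.5]
opening: 24.2
```

```bash
python3 -c "
from h import *
st()"
```

```text
t 15.35 ang 170.4 r 65.7 psi -8.8 Ftool [-0.7  7.2 -1.5] open 24.2 q6 1.77
```

Call:
step_arm --pt "0 -2.3 0 0 0 0.0349 0.28" --pt "0.2 -4.5 0 0 0 0.0698 0.28" --pt "0.4 -6.8 0 0 0 0.1047 0.28" --pt "0.6 -9.1 0 0 0 0.1396 0.28" --pt "1.0 -11.3 0 0 0 0.1745 0.28"

```text
time_s: 15.85
ee_pos: [481.2, 149.1, 136.8]
tool_rot: [0.001, 0.987, -0.163, -0.001]
ft_force: [-3.5, -12.4, 2.6]
opening: 23.9
```

```bash
python3 -c "
from h import *
st()"
```

```text
t 15.85 ang 161.3 r 65.8 psi -18.8 Ftool [ 0.7 12.8 -2.6] open 23.9 q6 1.97
```

Call:
step_arm --pt "0 -1.1 0 0 0 0.0175 0.28" --pt "0.0 -2.3 0 0 0 0.0349 0.28" --pt "0.1 -3.4 0 0 0 0.0524 0.28" --pt "0.2 -4.5 0 0 0 0.0698 0.28" --pt "0.3 -5.7 0 0 0 0.0873 0.28"

```text
time_s: 16.35
ee_pos: [482.9, 154.0, 136.7]
tool_rot: [0.002, 0.979, -0.206, -0.001]
ft_force: [-5.2, -13.6, 5.1]
opening: 24.2
```

```bash
python3 -c "
from h import *
st()"
```

```text
t 16.35 ang 156.8 r 65.9 psi -23.7 Ftool [ 0.7 14.6 -5. ] open 24.2 q6 2.07
```

Call:
step_arm --pt "0 -1.1 0 0 0 0.0175 0.28" --pt "0.0 -2.3 0 0 0 0.0349 0.28" --pt "0.1 -3.4 0 0 0 0.0524 0.28" --pt "0.2 -4.5 0 0 0 0.0698 0.28" --pt "0.3 -5.7 0 0 0 0.0873 0.28"

```text
time_s: 16.85
ee_pos: [485.2, 159.1, 136.7]
tool_rot: [0.002, 0.969, -0.248, -0.002]
ft_force: [-7.3, -14.3, 6.4]
opening: 23.9
```

```bash
python3 -c "
from h import *
st()"
```

```text
t 16.85 ang 151.9 r 66.1 psi -28.7 Ftool [ 0.4 16.1 -6.3] open 23.9 q6 2.16
```

Call:
step_arm --pt "0 -1.1 0 0 0 0.0175 0.28" --pt "0.0 -2.3 0 0 0 0.0349 0.28" --pt "0.1 -3.4 0 0 0 0.0524 0.28" --pt "0.2 -4.5 0 0 0 0.0698 0.28" --pt "0.3 -5.7 0 0 0 0.0873 0.28"

```text
time_s: 17.35
ee_pos: [488.1, 164.1, 136.7]
tool_rot: [0.002, 0.957, -0.29, -0.002]
ft_force: [-7.5, -12.9, 6.5]
opening: 23.9
```

```bash
python3 -c "
from h import *
st()"
```

```text
t 17.35 ang 146.9 r 66.1 psi -33.7 Ftool [ 1.  14.9 -6.4] open 23.9 q6 2.26
```

Call:
step_arm --pt "0 -1.1 0 0 0 0.0175 0.28" --pt "0.0 -2.3 0 0 0 0.0349 0.28" --pt "0.1 -3.4 0 0 0 0.0524 0.28" --pt "0.2 -4.5 0 0 0 0.0698 0.28" --pt "0.3 -5.7 0 0 0 0.0873 0.28"

```text
time_s: 17.85
ee_pos: [491.4, 168.9, 136.7]
tool_rot: [0.002, 0.943, -0.332, -0.002]
ft_force: [-8.2, -9.9, 6.1]
opening: 23.9
```

```bash
python3 -c "
from h import *
st()"
```

```text
t 17.85 ang 141.8 r 66.2 psi -38.8 Ftool [-0.2 12.9 -6.1] open 23.9 q6 2.35
```

Call:
step_arm --pt "0 1.5 0 0 0 -0.022 0.28" --pt "0.1 3.0 0 0 0 -0.045 0.28" --pt "0.2 4.5 0 0 0 -0.07 0.28" --pt "0.3 5.5 0 0 0 -0.087 0.28" --pt "0.4 6.6 0 0 0 -0.1 0.28"

```text
time_s: 18.35
ee_pos: [490.3, 166.3, 137.0]
tool_rot: [-0.003, 0.959, -0.284, 0.001]
ft_force: [7.8, 13.3, -6.0]
opening: 23.8
```

```bash
python3 -c "
from h import *
st()"
```

```text
t 18.35 ang 144.2 r 65.6 psi -33.0 Ftool [ -0.7 -15.4   6. ] open 23.8 q6 2.24
```

Call:
step_arm --pt "0 0 0 0 0 0 0.28" --pt "0 -0.4 0 0 0 0 0.28" --pt "0 -0.4 0 0 0 0 0.34" --pt "0 -0.4 0 0 0 0 0.45" --pt "0 -0.4 0 0 0 0 0.6"

```text
time_s: 18.85
ee_pos: [489.3, 164.7, 136.8]
tool_rot: [0.0, 0.959, -0.284, -0.0]
ft_force: [-0.7, -0.3, -0.1]
opening: 50.4
```

```bash
python3 -c "
from h import *
st()"
```

```text
t 18.85 ang 145.9 r 65.4 psi -33.0 Ftool [-0.4  0.7  0.1] open 50.4 q6 2.24
```

Call:
step_arm --pt "0 -0.4 -10 0 0 0 0.7" --pt "0 -0.4 -30 0 0 0 0.7" --pt "0 -0.4 -60 0 0 0 0.7" --pt "0 -0.4 -90 0 0 0 0.7" --pt "0 -0.4 -110 0 0 0 0.7"

```text
time_s: 19.35
ee_pos: [490.0, 165.1, 249.8]
tool_rot: [-0.001, 0.959, -0.284, 0.001]
ft_force: [-0.6, -0.3, -0.2]
opening: 60.1
```

```bash
python3 -c "
from h import *
st();goto((450,-313,250))
for n in('scene','top'):
  f=bot.grab_frame(n);cv2.imwrite(f'pics/{n}1.png',f)
a=cv2.resize(cv2.imread('pics/scene1.png')[160:300,270:460],None,fx=3,fy=3,interpolation=2)
b=cv2.resize(cv2.imread('pics/scene1.png')[330:410,120:200],None,fx=2.8,fy=2.8,interpolation=2)
b=cv2.copyMakeBorder(b,0,a.shape[0]-b.shape[0],0,0,0);cv2.imwrite('pics/c2.png',np.hstack([a,b]))
"
```

```text
t 19.35 ang 145.3 r 65.1 psi -33.0 Ftool [-0.3  0.5  0.2] open 60.1 q6 2.25
t 19.35 pos [490.  165.1 249.8] psi -33.04 F [-0.6 -0.3 -0.2] open 60.1 tool d [227.1 422.6  -0.5] rz None
```

View pics/c2.png

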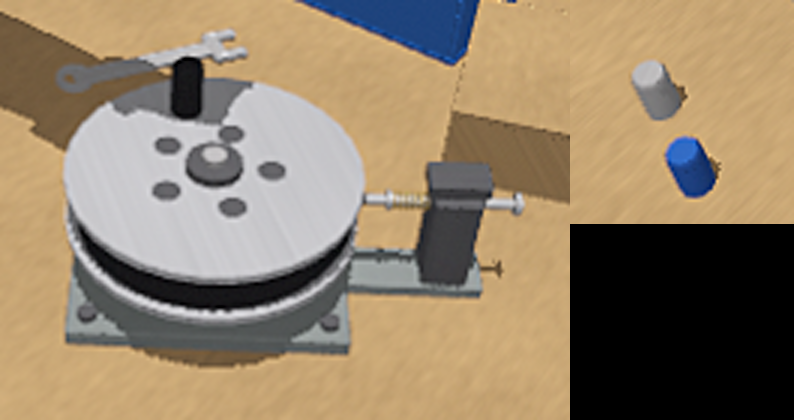

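The pulley is at rest with the knob at about 146° and the fingers clear; the wanted angle is about 147°. The bystanders look untouched. Next is the steel slug.

Call:
step_arm --pt "22 41 0 0 0 0 0.7" --pt "45 84 0 0 0 0 0.7" --pt "68 126 0 0 0 0 0.7" --pt "91 169 0 0 0 0 0.7" --pt "113 211 0 0 0 0 0.7"

```text
time_s: 19.95
ee_pos: [468.5, -75.2, 246.4]
tool_rot: [-0.0, 0.959, -0.284, -0.0]
ft_force: [0.8, 0.3, -0.1]
opening: 59.8
```

Call:
step_arm --pt "22 41 10 0 0 -0.07 0.7" --pt "45 84 30 0 0 -0.14 0.7" --pt "68 126 60 0 0 -0.21 0.7" --pt "91 169 90 0 0 -0.28 0.7" --pt "114 212 130 0 0 -0.28 0.7"

```text
time_s: 20.45
ee_pos: [450.7, -292.1, 133.8]
tool_rot: [0.0, 0.989, -0.147, 0.0]
ft_force: [1.8, -0.2, -1.0]
opening: 59.7
```

```bash
python3 -c "
from h import *
cv2.imwrite('pics/c3.png',cv2.resize(bot.grab_frame('scene')[270:420,90:260],None,fx=3.4,fy=3.4,interpolation=2))
goto((450,-313,31))
"
```

```text
t 20.5 pos [ 448.4 -295.5  128.4] psi -17.19 F [-5.7 -2.6 -5.7] open 59.6 tool d [ 7.3 16.4 97.3] rz None
```

View pics/c3.png

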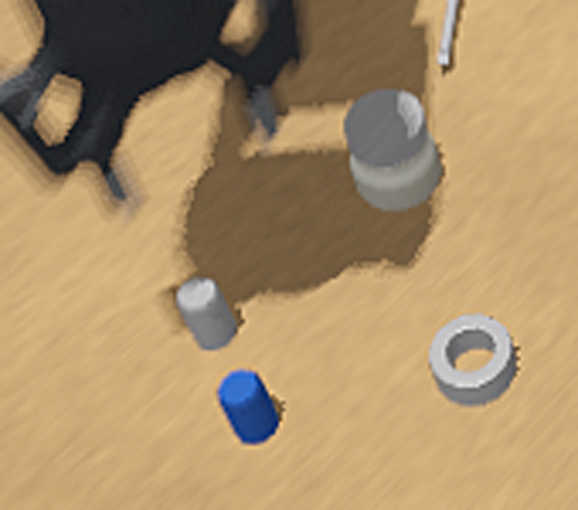

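Call:
step_arm --pt "0 0 0 0 0 0 0.7" --pt "0 0 0 0 0 0 0.7" --pt "0 0 0 0 0 0 0.7" --pt "0 0 0 0 0 0 0.7" --pt "0 0 0 0 0 0 0.7"

```text
time_s: 21.0
ee_pos: [451.7, -289.6, 135.5]
tool_rot: [0.0, 0.989, -0.147, 0.0]
ft_force: [-0.7, -0.4, -0.3]
opening: 59.9
```

```bash
python3 -c "
from h import *
goto((450,-313,31))
"
```

```text
t 21.0 pos [ 451.7 -289.6  135.5] psi -16.94 F [-0.7 -0.4 -0.3] open 59.9 tool d [  5.1  22.8 104.5] rz None
```

Call:
step_arm --pt "5 22.8 5 0 0 0 0.7" --pt "5 22.8 30 0 0 0 0.7" --pt "5 22.8 60 0 0 0 0.7" --pt "5 22.8 85 0 0 0 0.6" --pt "5 22.8 102 0 0 0 0.5"

```text
time_s: 21.5
ee_pos: [449.2, -312.7, 31.4]
tool_rot: [-0.0, 0.989, -0.148, -0.001]
ft_force: [0.9, -0.0, 0.4]
opening: 42.6
```

Call:
step_arm --pt "0 0 0 0 0 0 0.4" --pt "0 0 0 0 0 0 0.3" --pt "0 0 0 0 0 0 0.2" --pt "0 0 0 0 0 0 0.15" --pt "0 0 0 0 0 0 0.15"

```text
time_s: 22.0
ee_pos: [450.0, -313.9, 34.1]
tool_rot: [0.001, 0.989, -0.148, 0.001]
ft_force: [-0.6, 0.6, 6.7]
opening: 20.4
```

```bash
python3 -c "
from h import *
goto((450,-313,150))
"
```

```text
t 22.0 pos [ 450.  -313.9   34.1] psi -17.0 F [-0.6  0.6  6.7] open 20.4 tool d [   0.    -0.7 -115.9] rz None
```

Call:
step_arm --pt "0 0 0 0 0 0 0.15" --pt "0 0 0 0 0 0 0.15" --pt "0 0 0 0 0 0 0.15" --pt "0 0 0 0 0 0 0.15" --pt "0 0 0 0 0 0 0.15"

```text
time_s: 22.5
ee_pos: [450.0, -313.8, 34.1]
tool_rot: [0.001, 0.989, -0.148, 0.001]
ft_force: [0.4, 0.7, 6.9]
opening: 20.3
```

```bash
python3 -c "
from h import *
cv2.imwrite('pics/c4.png',cv2.resize(bot.grab_frame('scene')[300:400,100:220],None,fx=4,fy=4,interpolation=2))
goto((450,-313,150))
"
```

```text
t 22.55 pos [ 450.  -313.8   34.1] psi -17.0 F [-1.7  1.4  7.3] open 20.2 tool d [  -0.    -0.7 -115.9] rz None
```

View pics/c4.png

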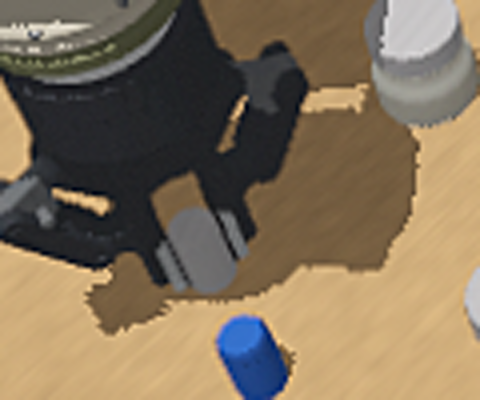

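Steel slug gripped upright, with the blue one untouched. I'll lift it and carry it over.

Call:
step_arm --pt "0 0 -20 0 0 0 0.15" --pt "0 0 -60 0 0 0 0.15" --pt "0 0 -105 0 0 0 0.15" --pt "0 0 -150 0 0 0 0.15" --pt "0 0 -185 0 0 0 0.15"

```text
time_s: 23.05
ee_pos: [449.5, -313.5, 221.0]
tool_rot: [0.001, 0.989, -0.148, 0.001]
ft_force: [1.1, 0.3, -1.2]
opening: 20.0
```

```bash
python3 -c "
from h import *
goto((611.1,176.2,225),35.5)
"
```

```text
t 23.05 pos [ 449.5 -313.5  221. ] psi -17.0 F [ 1.1  0.3 -1.2] open 20.0 tool d [  11.4 -515.5   -4.7] rz -0.9163
```

Call:
step_arm --pt "0 -35 0 0 0 0 0.15" --pt "2 -78 0 0 0 0 0.15" --pt "3 -121 0 0 0 0 0.15" --pt "4 -164 0 0 0 0 0.15" --pt "5 -207 0 0 0 0 0.15"

```text
time_s: 23.55
ee_pos: [514.9, -115.2, 218.2]
tool_rot: [0.0, 0.989, -0.148, 0.0]
ft_force: [1.0, -0.5, -0.7]
opening: 19.8
```

Call:
step_arm --pt "1 -43 0 0 0 -0.1 0.15" --pt "2 -86 0 0 0 -0.2 0.15" --pt "3 -129 0 0 0 -0.3 0.15" --pt "4 -170 0 0 0 -0.4 0.15" --pt "5 -205 0 0 0 -0.5 0.15"

```text
time_s: 24.05
ee_pos: [579.6, 79.8, 218.1]
tool_rot: [-0.0, 0.995, 0.104, 0.0]
ft_force: [0.8, -0.2, -0.1]
opening: 20.0
```

```bash
python3 -c "
from h import *
goto((611.1,176.2,180),35.5)
"
```

```text
t 24.05 pos [579.6  79.8 218.1] psi 11.93 F [ 0.8 -0.2 -0.1] open 20.0 tool d [ 50.7 -87.8  38.2] rz -0.4114
```

Call:
step_arm --pt "13 -22 0 0 0 -0.1 0.15" --pt "26 -46 0 0 0 -0.2 0.15" --pt "40 -70 5 0 0 -0.3 0.15" --pt "48 -84 15 0 0 -0.411 0.15" --pt "51 -88 27 0 0 -0.411 0.15"

```text
time_s: 24.55
ee_pos: [611.7, 175.6, 190.6]
tool_rot: [0.0, 0.953, 0.304, 0.0]
ft_force: [-0.3, 0.1, -0.8]
opening: 19.9
```

Call:
step_arm --pt "0 0 0 0 0 0 0.15" --pt "0 0 0 0 0 0 0.15" --pt "0 0 0 0 0 0 0.15" --pt "0 0 0 0 0 0 0.15" --pt "0 0 0 0 0 0 0.15"

```text
time_s: 25.05
ee_pos: [611.7, 173.7, 191.3]
tool_rot: [0.0, 0.953, 0.302, 0.0]
ft_force: [0.7, 0.2, 0.0]
opening: 19.8
```

```bash
python3 -c "
from h import *
goto((611.1,176.2,145),35.5)
f=bot.grab_frame('scene')
for p in((611.1,176.2,100),(543.5,128,114),(543.5+65*np.cos(2.55),128+65*np.sin(2.55),143)):
  q=proj('scene',p);cv2.circle(f,tuple(np.round(q).astype(int)),1,(0,0,255),-1)
cv2.imwrite('pics/c5.png',cv2.resize(f[150:290,270:460],None,fx=3.6,fy=3.6,interpolation=2))
"
```

```text
t 25.05 pos [611.7 173.7 191.3] psi 35.13 F [0.7 0.2 0. ] open 19.8 tool d [ 0.9 -2.4 46.3] rz -0.0064
```

View pics/c5.png

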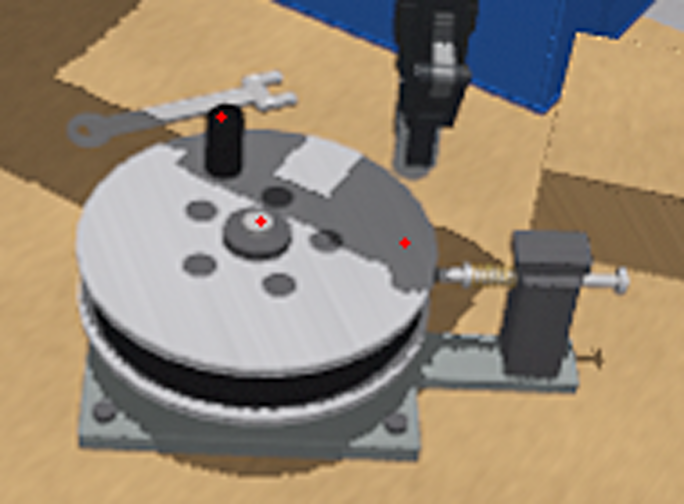

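Call:
step_arm --pt "1 -2.4 10 0 0 0 0.15" --pt "1 -2.4 25 0 0 0 0.15" --pt "1 -2.4 38 0 0 0 0.15" --pt "1 -2.4 48 0 0 0 0.15" --pt "1 -2.4 50 0 0 0 0.15"

```text
time_s: 25.6
ee_pos: [610.5, 176.6, 139.1]
tool_rot: [-0.0, 0.953, 0.302, -0.001]
ft_force: [0.6, -0.5, -0.6]
opening: 19.9
```

Call:
step_arm --pt "0 0 1 0 0 0 0.15" --pt "0 0 2 0 0 0 0.15" --pt "0 0 3 0 0 0 0.15" --pt "0 0 4 0 0 0 0.15" --pt "0 0 5 0 0 0 0.15"

```text
time_s: 26.1
ee_pos: [611.2, 176.7, 136.0]
tool_rot: [0.0, 0.953, 0.302, 0.0]
ft_force: [-0.0, 0.4, -0.8]
opening: 19.9
```

```bash
python3 -c "
from h import *
goto((611.1,176.2,134),35.5)
"
```

```text
t 26.1 pos [611.2 176.7 136. ] psi 35.19 F [-0.   0.4 -0.8] open 19.9 tool d [-0.3  0.3  2. ] rz -0.0054
```

Call:
step_arm --pt "0 0 0.5 0 0 0 0.15" --pt "0 0 1 0 0 0 0.15" --pt "0 0 1.5 0 0 0 0.15" --pt "0 0 1.5 0 0 0 0.15" --pt "0 0 1.5 0 0 0 0.15"

```text
time_s: 26.6
ee_pos: [611.1, 176.7, 134.3]
tool_rot: [-0.0, 0.953, 0.302, 0.0]
ft_force: [0.4, -0.6, -0.4]
opening: 20.1
```

```bash
python3 -c "
from h import *
goto((611.1,176.2,134),35.5)
"
```

```text
t 26.6 pos [611.1 176.7 134.3] psi 35.19 F [ 0.4 -0.6 -0.4] open 20.1 tool d [-0.3  0.4  0.3] rz -0.0053
```

Call:
step_arm --pt "0 0 0.5 0 0 0 0.15" --pt "0 0 0.8 0 0 0 0.15" --pt "0 0 1.2 0 0 0 0.15" --pt "0 0 1.6 0 0 0 0.15" --pt "0 0 1.6 0 0 0 0.15"

```text
time_s: 27.1
ee_pos: [611.3, 176.7, 134.1]
tool_rot: [0.0, 0.953, 0.302, 0.001]
ft_force: [-4.0, -1.2, 9.0]
opening: 20.2
```

```bash
python3 -c "
from h import *
goto((611.1,176.2,134),35.5)
"
```

```text
t 27.1 pos [611.3 176.7 134.1] psi 35.2 F [-4.  -1.2  9. ] open 20.2 tool d [-0.4  0.3  0.1] rz -0.0052
```

Seated, with Fz at 9 N. I'll ease off and open.

Call:
step_arm --pt "0 0 -1.0 0 0 0 0.15" --pt "0 0 -1.0 0 0 0 0.24" --pt "0 0 -1.0 0 0 0 0.3" --pt "0 0 -1.0 0 0 0 0.4" --pt "0 0 -1.0 0 0 0 0.5"

```text
time_s: 27.6
ee_pos: [611.0, 176.6, 133.4]
tool_rot: [-0.0, 0.953, 0.302, -0.0]
ft_force: [0.9, -0.1, 0.4]
opening: 42.3
```

Call:
step_arm --pt "0 0 0 0 0 0 0.55" --pt "0 0 -10 0 0 0 0.55" --pt "0 0 -30 0 0 0 0.55" --pt "0 0 -60 0 0 0 0.55" --pt "0 0 -100 0 0 0 0.55"

```text
time_s: 28.1
ee_pos: [610.5, 176.6, 234.3]
tool_rot: [-0.0, 0.953, 0.302, -0.001]
ft_force: [0.9, -0.1, 0.2]
opening: 47.2
```

Call:
step_arm --pt "-20 0 -20 0 0 0 0.55" --pt "-60 0 -40 0 0 0 0.55" --pt "-100 0 -40 0 0 0 0.55" --pt "-140 0 -40 0 0 0 0.55" --pt "-150 0 -40 0 0 0 0.55"

```text
time_s: 28.6
ee_pos: [486.3, 89.0, 274.9]
tool_rot: [0.0, 0.953, 0.302, 0.0]
ft_force: [1.1, -1.4, 1.0]
opening: 46.8
```

```bash
python3 -c "
from h import *
st()
f=bot.grab_frame('scene');cv2.imwrite('pics/scene2.png',f);bot.grab_frame('top')
for n,z in(('slug',100),('mark_spot',100),('knob_grip',126)):
  for c in('scene','top'):
    for r in bot.pinpoint(n,c)[:3]: print(n,c,round(r['conf'],2),np.round(r['point'],1),ray(c,r['point'],z).round(1))
cv2.imwrite('pics/c6.png',cv2.resize(f[150:290,270:460],None,fx=3.6,fy=3.6,interpolation=2))
"
```

```text
t 28.6 ang -145.7 r 69.3 psi 35.1 Ftool [ 0.1  1.8 -1. ] open 46.8 q6 0.9
slug scene 0.75 [164.3 392.7] [ 560.4 -352.6  100. ]
slug scene 0.56 [383.4 215.4] [610.7 184.  100. ]
slug top 0.63 [271.5 246.3] [608.3 171.5 100. ]
slug top 0.55 [481.5 289.1] [ 511.7 -307.7  100. ]
slug top 0.32 [268.8 240.3] [622.2 177.9 100. ]
mark_spot scene 0.81 [381.5 218.7] [613.  172.7 100. ]
mark_spot top 0.68 [270.7 247.7] [605.  173.2 100. ]
knob_grip scene 0.68 [388.2 223.7] [644.2 141.6 126. ]
knob_grip scene 0.5 [331.6 187.4] [489.  166.6 126. ]
```

View pics/c6.png

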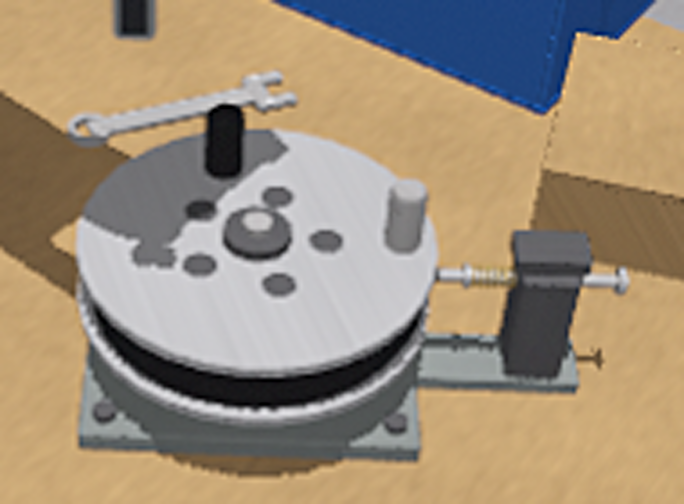

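Call:
step_arm --pt "0 0 0 0 0 0 0.55" --pt "0 0 0 0 0 0 0.55" --pt "0 0 0 0 0 0 0.55" --pt "0 0 0 0 0 0 0.55" --pt "0 0 0 0 0 0 0.55"

```text
time_s: 29.5
ee_pos: [488.5, 90.2, 273.7]
tool_rot: [0.0, 0.953, 0.302, 0.0]
ft_force: [-0.0, 0.9, 1.1]
opening: 46.8
```

```bash
python3 -c "
from h import *
st();bot.finish_job()"
```

```text
t 29.5 ang -145.5 r 66.7 psi 35.2 Ftool [ 0.5 -0.8 -1.1] open 46.8 q6 0.9
the job is handed in; nothing more can be done
```

The job was handed in at 29.5 s. The pulley is let go with its high spot at the pointer, and the steel slug stands on the mark spot. I got no verdict, and the pointer force itself could not be read.

**Finding the high spot:** I held the knob in a loose cage of about 24 mm instead of gripping it, because the fixed grip force (half of the 120 N maximum) could have come near the knob's 90 N limit. I led it clockwise through about 290° from where it started.
- The plain rim dragged about 3 N.
- A lesser bulge showed about 7 N with the knob near 15°.
- The largest drag was about 16 N with the knob at 152°, so I put the top near 147°.
- The 132° spacing between the two bulges gives the same angle.
- The knob was let go at about 145–146°, well inside the 11° allowed.

**Placing the slug:** It was lowered at TCP (611.3, 176.7) against a worked-out mark spot of (611.1, 176.2), seating with a 9 N touch. The last picture shows it upright in line with the pointer, the knob where I left it and the gripper clear.

**What disagreed:**
- **Drag:** both bulges dragged harder than the brief says (7 N against about 5 N, and 16 N against 8 to 11 N).
- **Slug position:** the networks put it at (611, 184) from one camera and (608, 172) from the other. That is up to 8 mm from the mark spot, within the 15 mm allowed.
- **False detection:** one knob detection at the slug's place was wrong.

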